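# Find the heavier pressing weight and offer it over the book

### The job

The label on the book has just been glued and needs the heavier of the two look-alike pressing weights, which only lifting can tell apart. Lift the weight on the red pad clear by a few centimetres, stand it back in the middle of its pad without dropping it, and lift the one on the blue pad in the same way. Finish while holding the heavier one still and upright in the gripper over the middle of the book, about 10 cm clear above the cover, with the lighter one standing untouched in the middle of its own pad; leave the mug, the lens and the tin alone.

Things in the scene. Friction and masses are not known exactly. Their poses are not given: they have to be found in the camera images.
- weight_red_knob (a point): pressing weight: closed dark steel block, 60 x 60 mm, 42 mm high, on it a brass knob: neck 16 mm across, 12 mm high, then an upright cylindrical head 28 mm across, 24 mm high. Twin of the other but for a hidden core (rattles about 1 mm). Starts near the middle of the red pad. This point: the centre of the knob's head, on the weight's axis, 66 mm above its underside.
- weight_blue_knob (a point): pressing weight: closed dark steel block, 60 x 60 mm, 42 mm high, on it a brass knob: neck 16 mm across, 12 mm high, then an upright cylindrical head 28 mm across, 24 mm high. Twin of the other but for a hidden core (rattles about 1 mm). Starts near the middle of the blue pad. This point: the centre of the knob's head, on the weight's axis, 66 mm above its underside.
- weight_red: the weight that carries weight_red_knob; origin: centre of its underside, z up. One of the two weighs 0.30 to 0.40 kg, the other 0.58 to 0.74 kg; which is which differs from start to start and cannot be seen.
- weight_blue: the weight that carries weight_blue_knob; origin: centre of its underside, z up. One of the two weighs 0.30 to 0.40 kg, the other 0.58 to 0.74 kg; which is which differs from start to start and cannot be seen.
- pad_red_top (a point): a fixed, flat red square pad, 100 x 100 x 8 mm, lying on the table; this point is the centre of its top face.
- pad_blue_top (a point): a fixed, flat blue square pad, 100 x 100 x 8 mm, lying on the table; this point is the centre of its top face.
- pad_red: the red pad; the origin is the centre of its underside.
- pad_blue: the blue pad; the origin is the centre of its underside.
- book: the closed, heavy book (it does not move), brown covers, 170 x 230 x 45 mm; the origin is the centre of its underside, x across from spine to fore-edge, y along the spine.
- book_label (a point): the centre of the book's upper cover, 45 mm above the table, marked by a green label with a pale border, 50 x 70 mm.
- mug_mid (a point): a blue mug, 80 mm across, 88 mm high, with a handle; half-way up its axis; a bystander, to be left alone.
- lens_mid (a point): a black camera lens standing on end, 74 mm across, 74 mm high; half-way up its axis; a bystander, to be left alone.
- tin_mid (a point): a flat yellow tin, 60 x 95 x 24 mm; its centre; a bystander, to be left alone.
Not all that is in view belongs to the job. Leave any orange look-alike of the weight_blue alone.

How it is judged:
On the way, in this order (a step that is already met when the one before it is completed fails the run):
1. the weight of the red pad is held in the fingers at least 30 mm clear of its standing height, the other still standing on the blue pad (height (world z) of weight_red_knob above 0.104 m and contact force between the fingers and weight_red above 0.5 N and horizontal distance between weight_blue_knob and pad_blue_top below 0.03 m and height (world z) of weight_blue_knob between 0.068 and 0.08 m and angle between weight_blue_knob's own z axis and vertical below 0.1 rad), for 0.2 s.
2. the weight of the red pad stands again on its pad and the weight of the blue pad is held in the fingers at least 30 mm above its standing height (height (world z) of weight_blue_knob above 0.104 m and contact force between the fingers and weight_blue above 0.5 N and horizontal distance between weight_red_knob and pad_red_top below 0.03 m and height (world z) of weight_red_knob between 0.068 and 0.08 m and angle between weight_red_knob's own z axis and vertical below 0.1 rad), for 0.2 s.
At the end, for the whole second after the job is handed in: Heavier weight held still, upright within 15 degrees, within 50 mm of the middle of the cover, underside 50 to 180 mm above it, touching only the fingers; lighter one untouched, upright on its own pad within 30 mm of its centre, pressing on it with 2.2 to 4.8 N (its own weight) (((horizontal distance between weight_red_knob and book_label below 0.05 m and height (world z) of weight_red_knob between 0.161 and 0.291 m and angle between weight_red_knob's own z axis and vertical below 0.26 rad and linear speed of each of weight_red, weight_blue below 0.03 m/s and contact force between the fingers and weight_red above 0.5 N and contact force between weight_red and book below 0.05 N and horizontal distance between weight_blue_knob and pad_blue_top below 0.03 m and height (world z) of weight_blue_knob between 0.068 and 0.08 m and angle between weight_blue_knob's own z axis and vertical below 0.1 rad and contact force between each of the arm, the fingers and weight_blue below 0.05 N and contact force between weight_blue and pad_blue between 2.2 and 4.8 N) or (horizontal distance between weight_blue_knob and book_label below 0.05 m and height (world z) of weight_blue_knob between 0.161 and 0.291 m and angle between weight_blue_knob's own z axis and vertical below 0.26 rad and linear speed of each of weight_blue, weight_red below 0.03 m/s and contact force between the fingers and weight_blue above 0.5 N and contact force between weight_blue and book below 0.05 N and horizontal distance between weight_red_knob and pad_red_top below 0.03 m and height (world z) of weight_red_knob between 0.068 and 0.08 m and angle between weight_red_knob's own z axis and vertical below 0.1 rad and contact force between each of the arm, the fingers and weight_red below 0.05 N and contact force between weight_red and pad_red between 2.2 and 4.8 N))); the arm keeps its last pose, push and grip.
It fails at once if the mug is pushed or carried more than 30 mm away (distance of mug_mid from where it was at the start of the episode above 0.03 m).
It fails at once if the camera lens is pushed or carried more than 30 mm away (distance of lens_mid from where it was at the start of the episode above 0.03 m).
It fails at once if the yellow tin is pushed or carried more than 30 mm away (distance of tin_mid from where it was at the start of the episode above 0.03 m).
It fails at once if the red pad's weight is dropped: let go more than 15 mm above its standing height (height (world z) of weight_red_knob above 0.089 m and contact force between the fingers and weight_red below 0.01 N).
It fails at once if the blue pad's weight is dropped: let go more than 15 mm above its standing height (height (world z) of weight_blue_knob above 0.089 m and contact force between the fingers and weight_blue below 0.01 N).
It also fails if it takes over 72 s, if anything falls off the work surface, if the arm or the gripper's body presses on something with over 40 N, if the wrist force passes 120 N, or if a joint passes its speed limit or range.

### The arm

A 6-joint arm with a two-finger parallel gripper is mounted at the origin on the work surface. World frame = base frame: x ahead of the robot, y to its left, z up, the work surface at z = 0. Lengths are in m, angles in rad, forces in N, time in s.
With the tool pointing down it reaches from about 0.35 to 0.975 m from the base axis. Payload 4.9 kg.
Tool frame: the origin (TCP) lies at the very end of the fingers, on their centre line; the grasp point (between the pads) lies 19 mm behind it (pinch_z is the distance from the TCP to the grasp point, in m); z points along the fingers, y is the line along which they close (so a half turn about z gives the same grasp; the last joint's range is limited). The gripper opens to 85 mm and grips with 20 to 120 N. Pads are 22 mm wide; open, the fingers measure 114 mm over their backs; the gripper's body (76 mm by 85 mm) begins 54 mm behind the grasp point. The pads swing forward as they close: fully open they stand 13 mm farther back than shut.
Start: joints at [1.195, 0.053, 1.613, -0, 1.476, -0.119], TCP at [0.159, 0.604, 0.231] pointing down, gripper open.
Joint ranges: [-3.01, 3.01], [-1.01, 2.22], [0.06, 2.58], [-1.02, 4.17], [0.09, 2.62], [-3.14, 3.14]. Speed limits (rad/s): [2.57, 2.57, 3.14, 3.14, 3.14, 3.14].

### API

Orientations are given as a unit quaternion [w, x, y, z].
In Python, from plant import * gives the robot as it stands. The module is installed in compiled form; this text tells all that it offers.
- The arm moves only by the tool play_rows, never from a script. Its arguments are lists of equal length, an entry for each row: "linear": the shift along the world's x, y, z in m, a list of three; "turn": the turn about the world's z in degrees. A call has 1 to 8 rows; each row shifts and turns the commanded pose from where the row before left it; what a row does not reach is not made up. A row lasts 1/8 s, in which the tool goes at most 62.5 mm and 10.7 degrees, less where a joint would pass 70% of its speed; a pose out of reach is approached as far as the arm can. A call is refused whole if a number of a shift passes 0.0625 or a number of a turn 10.7, either way. A call with a gripper value outside its range is refused whole. "hand" is the finger opening in m, from 0 to 0.0854, set as the call begins (left out, the last holds). The fingers move at their own pace and stop on an object; the grip force is fixed at half the most. Time passes only in rows, so rows that do not move let the fingers close. It gives the time, the measured TCP pose, the force, the opening and the grip force at its end, in the units of the state.
- state(): the state, without advancing time (a new reading comes with each control period).
- grab_frame(name): name is "scene" or "top" or "wrist"; returns the picture (480x640x3 uint8, red, green, blue); there is no depth.
- camera_info(name): a dict with "camera_matrix" (3x3 intrinsics, pixels), "origin" and "attitude" of the camera in the world; the wrist camera has in their place "mount" (4x4, takes a point from camera to tool coordinates, whose origin is the TCP and whose axes are the flange's). Camera axes: x right, y down, z forward; pixel columns grow to the right and rows downward; lengths in m; the calibration is good to about 2 mm. A picture is of the moment at which its call begins: read the wrist's pose just before it. camera_info takes no time and is no camera call.
- job_done(): hands the job in; it is judged then, once.
Trained networks look in the newest picture that a camera, given by its name, has taken for a name from the list of things; names that differ only in an ending like _2 or _b are one class to them, and where a whole thing is asked for, a point or a joint stands for the part that bears it (a point fixed in the world has none). Each returns a list of dicts, best first, with "p" (0 to 1); they miss things now and then, are a little off and sometimes report something else, mostly with a low value. They report only what shows in the picture. A call takes as long as a camera call. They do not tell look-alikes from the thing itself.
- trace(camera, thing): "region" (480x640 bool, what is visible of it) and "location" ([column, row] in pixels, amid what is visible of it).
The state is a dict: "time": time; "joint_pos": joint angles; "joint_vel": joint speeds; "joint_efforts": joint torques, N m; "tool_pos": TCP position; "tool_rot": TCP orientation; "contact_force": force on the tool from outside, world axes, zero at the start; "ft_torque": the same for the moment, N m; "gripper_width": opening from 0.0 (shut) to 1.0 (fully open); "grasp_force": force on a finger pad.
Only numpy, scipy, OpenCV 4.12 (cv2) and the standard library are available. Lean on these libraries where they do the work, as an engineer would, in place of code of your own. Each camera call takes 0.05 s, during which the arm holds its last target. There are 200 camera calls.

## Working session

There is one attempt and no reset: what is moved stays moved. The work goes in short steps, Python scripts to look and compute and a tool call to move; the robot and the scene stay as the last step left them, time stands still between calls to the robot, and variables do not carry over. Pictures are saved under pics/ and viewed, at most 10 in all, crops included, and the job is handed in when it is done.

Besides the shell and the picture viewer there is one more tool, called after ">>>" as a command line: name --pt "numbers of a row" for each row, then --argument value for the rest. play_rows: Moves the arm, as the interface text tells. Its arguments: {"type":"object","properties":{"linear":{"type":"array","items":{"type":"array","items":{"type":"number"}}},"turn":{"type":"array","items":{"type":"number"}},"hand":{"type":"number"}},"required":["linear","turn"]}

```bash
mkdir -p pics
cat > h.py <<'E'
from plant import *
import numpy as np, cv2
from scipy.spatial.transform import Rotation as R
def cam(n):
    c=camera_info(n);K=np.array(c["camera_matrix"])
    if "mount" in c:
        s=state();M=np.array(c["mount"]);q=s["tool_rot"]
        Rt=R.from_quat([q[1],q[2],q[3],q[0]]).as_matrix()
        return K,Rt@M[:3,:3],np.array(s["tool_pos"])+Rt@M[:3,3]
    a=np.array(c["attitude"])
    Rm=a if a.shape==(3,3) else R.from_quat([a[1],a[2],a[3],a[0]]).as_matrix()
    return K,Rm,np.array(c["origin"])
def ray(c,uv):
    K,Rm,o=c;d=Rm@np.linalg.inv(K)@np.array([uv[0],uv[1],1.]);return o,d/np.linalg.norm(d)
def atz(c,uv,z):
    o,d=ray(c,uv);return o+d*(z-o[2])/d[2]
def proj(c,p):
    K,Rm,o=c;q=K@(Rm.T@(np.array(p)-o));return q[:2]/q[2]
def save(im,n): cv2.imwrite("pics/"+n+".png",im[:,:,::-1])
E
python3 - <<'E'
from h import *
np.set_printoptions(precision=4,suppress=True)
print(state())
H=dict(weight_red_knob=.074,weight_blue_knob=.074,weight_red=.03,pad_red=.008,pad_blue=.008,book=.045,book_label=.045,mug_mid=.044,lens_mid=.037,tin_mid=.012)
for n in("top","scene"):
    save(grab_frame(n),n);c=cam(n);print(n,c[2],camera_info(n)["attitude"])
    for t in H:
        for r in trace(n,t)[:3]:
            print(t,round(r["p"],2),np.array(r["location"]),atz(c,r["location"],H[t]),r["region"].sum())
E
```

```text
{'time': 0.0, 'joint_pos': array([ 1.195 ,  0.0534,  1.6143, -0.    ,  1.476 , -0.119 ]), 'joint_vel': array([-0.0013,  0.0002, -0.0018,  0.0006,  0.0015,  0.0005]), 'joint_efforts': array([ -0.0021, -39.3703, -37.0162,  -0.0004,   0.0073,   0.    ]), 'tool_pos': array([0.1585, 0.6039, 0.2301]), 'tool_rot': array([-0.0002,  0.1281,  0.9918, -0.001 ]), 'contact_force': array([ 0.206 , -0.6173, -0.9563]), 'ft_torque': array([ 0.0326,  0.0189, -0.0126]), 'grasp_force': 0.0, 'gripper_width': 1.0004755958462483}
top [0.4139 0.023  1.1258] [-0.0417  0.7127 -0.6981  0.0551]
weight_red_knob 0.61 [311. 242.] [0.5515 0.0397 0.074 ] 861
weight_red_knob 0.51 [412.5 152.7] [ 0.746  -0.1696  0.074 ] 1114
weight_blue_knob 0.9 [175.4 355.1] [0.3198 0.3026 0.074 ] 1002
weight_blue_knob 0.81 [175.6 282.8] [0.4625 0.3107 0.074 ] 1032
weight_blue_knob 0.72 [239.8 300.5] [0.4296 0.1801 0.074 ] 896
weight_red 0.94 [312.  240.9] [0.5596 0.0383 0.03  ] 885
pad_red 0.73 [298.8 254.9] [0.5313 0.0666 0.008 ] 1334
pad_blue 0.81 [183.1 294. ] [0.442  0.3114 0.008 ] 1209
pad_blue 0.67 [315.7 146.3] [0.7761 0.0354
[... 643 characters left out ...]
[0.3442 0.2649 0.074 ] 643
weight_red 0.57 [341.5 234.3] [0.5584 0.0373 0.03  ] 872
weight_red 0.26 [423.2 270.2] [0.7646 0.0496 0.03  ] 1272
pad_red 0.59 [333.  247.3] [0.5531 0.0078 0.008 ] 616
pad_red 0.24 [361.7 158.3] [0.481  0.2829 0.008 ] 569
pad_blue 0.64 [360.6 154.5] [0.4723 0.2928 0.008 ] 566
book 0.8 [251.6 346.4] [ 0.5391 -0.3039  0.045 ] 9416
book 0.42 [361.9 154.9] [0.4885 0.2643 0.045 ] 540
book_label 0.55 [251.8 347.2] [ 0.5404 -0.3051  0.045 ] 9334
book_label 0.32 [374.2 361.6] [ 0.7705 -0.2026  0.045 ] 1340
mug_mid 0.91 [447.6 201.8] [0.7363 0.2435 0.044 ] 1487
lens_mid 0.93 [421.1 271.2] [0.7623 0.0408 0.037 ] 1281
tin_mid 0.61 [372.6 361.4] [ 0.7646 -0.1921  0.012 ] 1279
```

View pics/top.png

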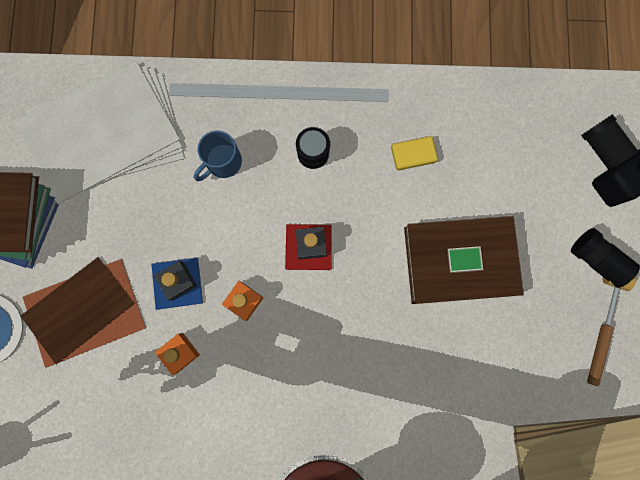

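View pics/scene.png

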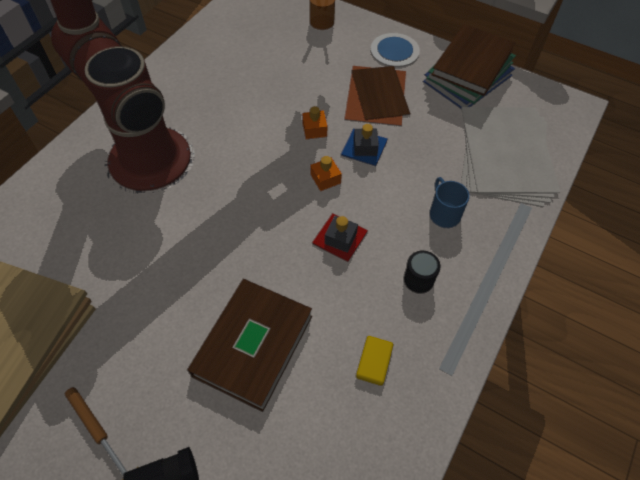

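Both pictures show the same layout. In the top view the red pad is at about (309,247), with its knob at (311,240). The blue pad is at about (177,283), with its knob at (169,279). The book label is at (465,259), and the orange decoys are at (239,300) and (172,355). Next I'll measure by colour.

Run:
```python
from h import *
np.set_printoptions(precision=4,suppress=True)
def seg(im,box,lo,hi):
    x0,y0,x1,y1=box;m=np.zeros(im.shape[:2],np.uint8)
    h=cv2.cvtColor(im,cv2.COLOR_RGB2HSV);m[y0:y1,x0:x1]=cv2.inRange(h,lo,hi)[y0:y1,x0:x1];return m
spec={"top":dict(kr=(295,228,327,256),kb=(157,268,187,295),pr=(275,215,345,280),pb=(140,250,215,315),lb=(435,235,495,285)),
"scene":dict(kr=(328,212,356,235),kb=(356,118,380,140),pr=(305,205,375,265),pb=(335,115,395,170),lb=(225,310,280,365))}
rays={}
for n in spec:
    im=cv2.imread(f"pics/{n}.png")[:,:,::-1].copy();c=cam(n)
    for k,b in spec[n].items():
        lo,hi={"k":((12,110,90),(28,255,255)),"pr":((0,180,60),(6,255,255)),"pb":((100,150,50),(120,255,255)),"lb":((55,120,50),(80,255,255))}[k if k[0]!="k" else "k"]
        m=seg(im,b,lo,hi);pts=cv2.findNonZero(m)
        if pts is None: print(n,k,"none");continue
        if k[0]=="k":
            uv=pts[:,0].mean(0);z=.080
            print(n,k,len(pts),uv,atz(c,uv,.086),atz(c,uv,.074));rays.setdefault(k,[]).append(ray(c,uv))
        else:
            z=.045 if k=="lb" else .008
            w=np.array([atz(c,p,z)[:2] for p in pts[:,0]],np.float32)
            print(n,k,len(pts),cv2.minAreaRect(w))
for k,r in rays.items():
    A=[];b=[]
    for o,d in r: P=np.eye(3)-np.outer(d,d);A.append(P);b.append(P@o)
    print(k,np.linalg.lstsq(np.vstack(A),np.hstack(b),rcond=None)[0])
```

```text
top kr 148 [310.1892 239.7365] [0.5545 0.0413 0.086 ] [0.5561 0.0415 0.074 ]
top kb 145 [168.0345 278.7862] [0.4696 0.3229 0.086 ] [0.4702 0.3263 0.074 ]
top pr 1114 ((0.5493062138557434, 0.04709687829017639), (0.09649325162172318, 0.09605195373296738), 1.1985417604446411)
top pb 1059 ((0.46514084935188293, 0.32710278034210205), (0.09777818620204926, 0.09828432649374008), 9.113842964172363)
top lb 577 ((0.526358425617218, -0.28520679473876953), (0.042277995496988297, 0.06175489351153374), 5.634440898895264)
scene kr 90 [341.6111 220.5   ] [0.5557 0.0377 0.086 ] [0.5522 0.0449 0.074 ]
scene kb 61 [367.1311 127.082 ] [0.4699 0.3202 0.086 ] [0.4655 0.3306 0.074 ]
scene pr 497 ((0.5517407655715942, 0.04252826049923897), (0.0956168994307518, 0.09695964306592941), 0.3627808690071106)
scene pb 412 ((0.46690845489501953, 0.32238471508026123), (0.09452168643474579, 0.09624844789505005), 9.823562622070312)
scene lb 555 ((0.5269312262535095, -0.2881884276866913), (0.04103140905499458, 0.06121031939983368), 5.742585182189941)
kr [0.5547 0.041  0.0811]
kb [0.4693 0.3233 0.0829]
```

>>> play_rows --pt "0.03 -0.043 0" --pt "0.03 -0.043 0" --pt "0.03 -0.043 0" --pt "0.03 -0.043 0" --pt "0.03 -0.043 0" --pt "0.03 -0.043 0" --pt "0.03 -0.043 0" --pt "0.03 -0.043 0" --turn '[0,0,0,0,0,0,0,0]' --hand 0.07

```text
time: 2.1
tool_pos: [0.3995, 0.259, 0.2316]
tool_rot: [0.0, 0.128, 0.992, 0.0]
contact_force: [0.1, -0.0, 0.3]
gripper_width: 0.816
grasp_force: 0.0
```

>>> play_rows --pt "0.03 -0.043 0" --pt "0.03 -0.043 0" --pt "0.03 -0.043 0" --pt "0.03 -0.043 -0.01" --pt "0.03 -0.043 -0.02" --pt "0.006 -0.004 -0.02" --pt "0 0 0" --pt "0 0 0" --turn '[0,0,0,0,0,0,0,0]'

```text
time: 3.1
tool_pos: [0.5544, 0.0425, 0.1818]
tool_rot: [0.0, 0.127, 0.992, 0.0]
contact_force: [0.6, -0.3, -0.2]
gripper_width: 0.82
grasp_force: 0.0
```

```bash
cat > w.py <<'E'
from h import *
import sys
np.set_printoptions(precision=4,suppress=True)
def knob(name,z=.086):
    s=state();c=cam("wrist");im=grab_frame("wrist");save(im,name)
    h=cv2.cvtColor(im,cv2.COLOR_RGB2HSV);m=cv2.inRange(h,(12,110,90),(28,255,255))
    n,l,st,ce=cv2.connectedComponentsWithStats(m)
    print("tcp",s["tool_pos"],s["contact_force"],s["gripper_width"])
    for i in range(1,n):
        if st[i,4]>150: print(st[i],ce[i],atz(c,ce[i],z))
    return c
if __name__=="__main__": c=knob(sys.argv[1]);print(proj(c,[.5547,.041,.086]))
E
python3 w.py w1
```

```text
tcp [0.5544 0.0425 0.1818] [ 0.5721 -0.2932 -0.1715] 0.8196269034317274
[456   0  22  15 192] [466.6302   6.1979] [0.4529 0.1448 0.086 ]
[ 477    0   56   37 1185] [505.6861  13.6059] [0.4612 0.1632 0.086 ]
[ 290  217   46   52 1911] [313.1298 242.887 ] [0.5533 0.0389 0.086 ]
[ 98 467  35  13 303] [116.8845 474.6799] [ 0.6835 -0.1382  0.086 ]
[317.1512 244.3043]
```

View pics/w1.png

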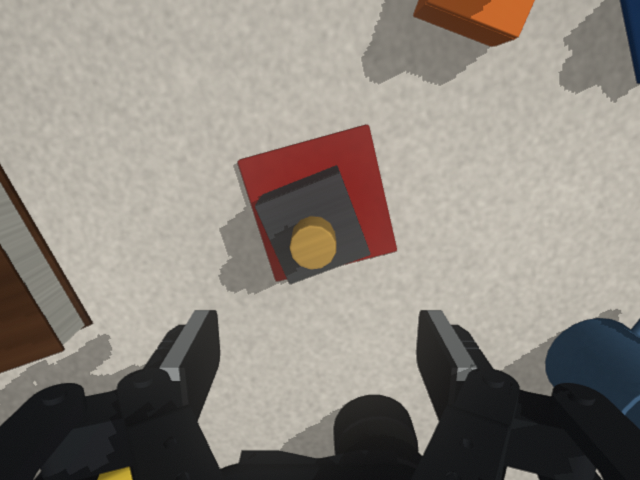

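The wrist view shows the red weight's knob at (313,243), centred between the open fingers. The way down is clear.

>>> play_rows --pt "0 -0.0025 -0.02" --pt "0 0 -0.03" --pt "0 0 -0.03" --pt "0 0 -0.025" --pt "0 0 -0.015" --pt "0 0 -0.006" --pt "0 0 0" --turn '[0,0,0,0,0,0,0]'

```text
time: 4.03
tool_pos: [0.5549, 0.0391, 0.0555]
tool_rot: [0.0, 0.128, 0.992, -0.0]
contact_force: [-0.8, -0.3, 0.3]
gripper_width: 0.82
grasp_force: 0.0
```

>>> play_rows --pt "0 0 0" --pt "0 0 0" --pt "0 0 0" --pt "0 0 0" --pt "0 0 0" --pt "0 0 0" --turn '[0,0,0,0,0,0]' --hand 0.01

```text
time: 4.78
tool_pos: [0.5555, 0.0392, 0.0564]
tool_rot: [0.001, 0.128, 0.992, 0.0]
contact_force: [-0.2, 2.7, 5.9]
gripper_width: 0.309
grasp_force: 58.9
```

>>> play_rows --pt "0 0 0.005" --pt "0 0 0.01" --pt "0 0 0.012" --pt "0 0 0.012" --pt "0 0 0.008" --pt "0 0 0.003" --pt "0 0 0" --pt "0 0 0" --turn '[0,0,0,0,0,0,0,0]'

```text
time: 5.78
tool_pos: [0.5543, 0.039, 0.1047]
tool_rot: [-0.001, 0.128, 0.992, -0.0]
contact_force: [-0.2, 0.2, -6.9]
gripper_width: 0.309
grasp_force: 59.5
```

>>> play_rows --pt "0 0 0" --pt "0 0 0" --pt "0 0 0" --pt "0 0 0" --turn '[0,0,0,0]'

```text
time: 6.28
tool_pos: [0.5548, 0.039, 0.1053]
tool_rot: [-0.0, 0.128, 0.992, 0.0]
contact_force: [-1.0, -0.2, -7.1]
gripper_width: 0.304
grasp_force: 59.5
```

Run:
```python
from h import *
f=[]
for i in range(6): f.append(state()["contact_force"]); save(grab_frame("wrist"),"w2") 
print(np.round(np.array(f),2),state())
c=cam("top");im=grab_frame("scene");save(im[150:350,250:450].repeat(3,0).repeat(3,1),"s2")
```

```text
[[-1.01 -0.25 -7.09]
 [-0.23  0.51 -5.33]
 [-0.46  0.25 -5.99]
 [ 0.88 -0.32 -6.25]
 [-0.63  0.08 -6.32]
 [ 0.03  0.13 -5.38]] {'time': 6.575, 'joint_pos': array([-6.36491269e-02,  1.62244195e-03,  1.88345165e+00,  2.03375591e-05,
        1.25642349e+00, -1.37766336e+00]), 'joint_vel': array([ 0.00049094,  0.00044047, -0.00196944,  0.00091404,  0.00057078,
       -0.00010789]), 'joint_efforts': array([-1.00138409e-04, -3.75624096e+01, -3.74857807e+01, -8.27109398e-04,
       -2.57311527e-03,  4.82582251e-06]), 'tool_pos': array([0.55476557, 0.03899787, 0.10534864]), 'tool_rot': array([4.68130014e-05, 1.28041714e-01, 9.91768782e-01, 1.27258699e-05]), 'contact_force': array([ 0.19143843,  0.26100499, -6.1685822 ]), 'ft_torque': array([ 0.0040813 , -0.03877977, -0.0349092 ]), 'grasp_force': 59.469062089920044, 'gripper_width': 0.31280998299849366}
```

View pics/s2.png

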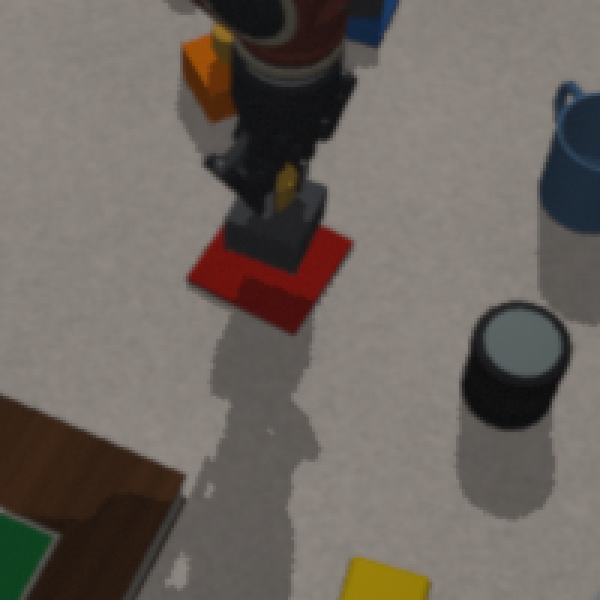

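The weight hangs upright about 50 mm above the red pad. The load is about 6.1 N (0.62 kg), so red is probably the heavy one. I'll set it back in the middle of its pad.

>>> play_rows --pt "-0.002 0.003 -0.01" --pt "-0.002 0.002 -0.012" --pt "0 0 -0.01" --pt "0 0 -0.007" --pt "0 0 -0.005" --pt "0 0 -0.003" --pt "0 0 -0.002" --pt "0 0 0" --turn '[0,0,0,0,0,0,0,0]'

```text
time: 7.62
tool_pos: [0.551, 0.0439, 0.0566]
tool_rot: [0.0, 0.128, 0.992, 0.0]
contact_force: [0.1, 0.2, -6.7]
gripper_width: 0.307
grasp_force: 59.6
```

>>> play_rows --pt "0 0 -0.0007" --pt "0 0 -0.0007" --pt "0 0 0" --pt "0 0 0" --turn '[0,0,0,0]'

```text
time: 8.12
tool_pos: [0.5512, 0.044, 0.0564]
tool_rot: [0.0, 0.128, 0.992, -0.0]
contact_force: [-4.9, 0.7, 4.8]
gripper_width: 0.308
grasp_force: 60.6
```

Contact is confirmed: the force changed sign. I'll release and rise.

>>> play_rows --pt "0 0 0" --pt "0 0 0" --pt "0 0 0" --pt "0 0 0" --pt "0 0 0" --pt "0 0 0" --turn '[0,0,0,0,0,0]' --hand 0.07

```text
time: 8.88
tool_pos: [0.5507, 0.044, 0.0549]
tool_rot: [-0.0, 0.128, 0.992, -0.0]
contact_force: [-0.7, 0.1, 0.1]
gripper_width: 0.824
grasp_force: 0.0
```

>>> play_rows --pt "0 0 0.01" --pt "0 0 0.03" --pt "0 0 0.04" --pt "0 0 0.035" --pt "0 0 0.01" --pt "0 0 0" --pt "0 0 0" --turn '[0,0,0,0,0,0,0]'

```text
time: 9.75
tool_pos: [0.5496, 0.044, 0.1778]
tool_rot: [-0.002, 0.128, 0.992, -0.0]
contact_force: [-0.4, -0.4, -0.1]
gripper_width: 0.818
grasp_force: 0.0
```

```bash
python3 w.py w3
python3 - <<'E'
from h import *
c=cam("wrist");print([proj(c,p) for p in([.551,.044,.086],[.551,.044,.008])])
im=cv2.imread("pics/w3.png");cv2.imwrite("pics/w3c.png",im[80:340,180:460])
f=[]
for i in range(4): f.append(state()["contact_force"][2]);grab_frame("wrist")
print("empty Fz",f)
E
```

```text
tcp [0.5496 0.044  0.1778] [-0.3994 -0.3693 -0.0909] 0.8181242184675734
[ 453    0   86   45 1976] [500.2611  15.9737] [0.4569 0.1606 0.086 ]
[ 295  218   48   54 1968] [319.0899 245.2429] [0.5491 0.0437 0.086 ]
[101 468  32  12 218] [119.8119 475.1147] [ 0.6751 -0.1314  0.086 ]
[316.9396 255.2303]
[array([320.33191011, 248.3024306 ]), array([319.80833881, 216.2504063 ])]
empty Fz [np.float64(0.5891681881848814), np.float64(0.10929854808240638), np.float64(0.44015602321888514), np.float64(-0.2436313490569129)]
```

View pics/w3c.png

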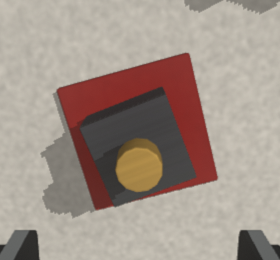

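The red weight stands upright in the middle of its pad: the knob reads (0.549, 0.044) and the pad is centred in the crop. Now the blue one.

>>> play_rows --pt "-0.01 0.035 0" --pt "-0.012 0.042 0" --pt "-0.012 0.042 0" --pt "-0.012 0.042 0" --pt "-0.012 0.042 0" --pt "-0.012 0.042 0" --pt "-0.01 0.033 0" --pt "0 0 0" --turn '[0,0,0,0,0,0,0,0]'

```text
time: 11.0
tool_pos: [0.4698, 0.3236, 0.1795]
tool_rot: [-0.0, 0.126, 0.992, -0.0]
contact_force: [0.0, -0.4, 0.3]
gripper_width: 0.822
grasp_force: 0.0
```

>>> play_rows --pt "0 0 0" --pt "0 0 0" --turn '[0,0]'

```text
time: 11.25
tool_pos: [0.4711, 0.321, 0.1797]
tool_rot: [-0.0, 0.129, 0.992, -0.0]
contact_force: [-0.6, -0.2, -0.9]
gripper_width: 0.823
grasp_force: 0.0
```

```bash
python3 w.py w4
python3 - <<'E'
from h import *
c=cam("wrist");print(proj(c,[.469,.323,.086]))
E
```

```text
tcp [0.4711 0.321  0.1797] [-0.6274 -0.1632 -0.9371] 0.8231803747224994
[ 204    0   65   50 1471] [240.6812  16.7328] [0.346  0.3132 0.086 ]
[  51  189   79   69 3324] [ 84.5632 224.809 ] [0.4253 0.1939 0.086 ]
[ 295  212   47   53 1970] [318.5761 238.3325] [0.4674 0.3213 0.086 ]
[-44.1185 456.0802]
[322.04179277 240.16993784]
```

View pics/w4.png

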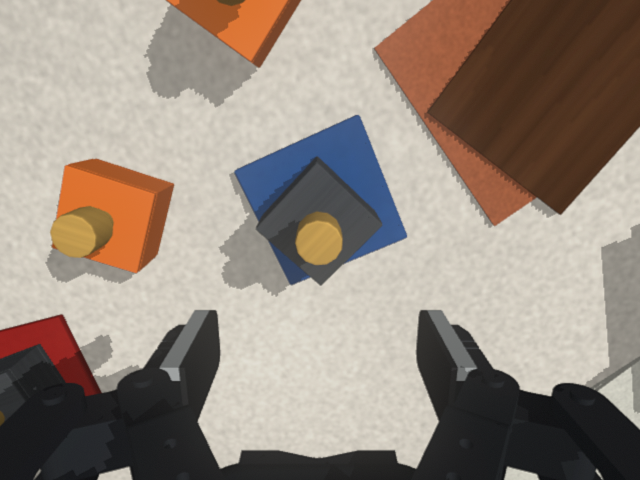

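The wrist view shows the blue weight's knob at (318,238), centred between the fingers, and both orange decoys are well clear. Going down to grasp.

>>> play_rows --pt "-0.0015 0 -0.02" --pt "0 0 -0.03" --pt "0 0 -0.03" --pt "0 0 -0.025" --pt "0 0 -0.014" --pt "0 0 -0.005" --pt "0 0 0" --turn '[0,0,0,0,0,0,0]'

```text
time: 12.18
tool_pos: [0.4695, 0.322, 0.0561]
tool_rot: [0.0, 0.128, 0.992, 0.0]
contact_force: [0.2, -0.3, 0.2]
gripper_width: 0.821
grasp_force: 0.0
```

>>> play_rows --pt "0 0 0" --pt "0 0 0" --pt "0 0 0" --pt "0 0 0" --pt "0 0 0" --pt "0 0 0" --turn '[0,0,0,0,0,0]' --hand 0.01

```text
time: 12.92
tool_pos: [0.4698, 0.3221, 0.057]
tool_rot: [0.0, 0.128, 0.992, 0.0]
contact_force: [-1.3, -2.9, 5.8]
gripper_width: 0.308
grasp_force: 58.9
```

>>> play_rows --pt "0 0 0.005" --pt "0 0 0.01" --pt "0 0 0.012" --pt "0 0 0.012" --pt "0 0 0.008" --pt "0 0 0.003" --pt "0 0 0" --pt "0 0 0" --turn '[0,0,0,0,0,0,0,0]'

```text
time: 13.92
tool_pos: [0.4689, 0.3218, 0.1053]
tool_rot: [-0.0, 0.128, 0.992, -0.0]
contact_force: [-0.8, 0.4, -3.3]
gripper_width: 0.311
grasp_force: 59.3
```

>>> play_rows --pt "0 0 0" --pt "0 0 0" --pt "0 0 0" --pt "0 0 0" --turn '[0,0,0,0]'

```text
time: 14.42
tool_pos: [0.4692, 0.322, 0.1059]
tool_rot: [-0.0, 0.128, 0.992, -0.0]
contact_force: [-0.5, -0.3, -4.1]
gripper_width: 0.305
grasp_force: 59.3
```

Run:
```python
from h import *
f=[]
for i in range(8): f.append(state()["contact_force"][2]); grab_frame("wrist")
print(np.round(f,2),np.mean(f),state()["tool_pos"])
```

```text
[-4.07 -3.51 -3.74 -3.89 -3.34 -3.67 -4.35 -3.3 ] -3.733093302841877 [0.46922923 0.32195934 0.10588575]
```

Blue is 3.7 N (0.38 kg) and red is 6.1 N, so red is heavier. I'll put blue back in the middle of its pad.

>>> play_rows --pt "-0.0015 0.0015 -0.01" --pt "-0.0015 0.001 -0.012" --pt "0 0 -0.01" --pt "0 0 -0.007" --pt "0 0 -0.005" --pt "0 0 -0.003" --pt "0 0 -0.002" --pt "0 0 0" --turn '[0,0,0,0,0,0,0,0]'

```text
time: 15.82
tool_pos: [0.4665, 0.3246, 0.0572]
tool_rot: [0.0, 0.128, 0.992, 0.0]
contact_force: [0.6, -0.8, -3.3]
gripper_width: 0.309
grasp_force: 59.3
```

>>> play_rows --pt "0 0 -0.0007" --pt "0 0 -0.0007" --pt "0 0 0" --pt "0 0 0" --turn '[0,0,0,0]'

```text
time: 16.32
tool_pos: [0.4667, 0.3247, 0.057]
tool_rot: [0.0, 0.128, 0.992, 0.0]
contact_force: [-3.2, -1.5, 5.9]
gripper_width: 0.308
grasp_force: 60.1
```

Blue is standing on its pad. I'll release, rise, check it, and go back to red at TCP (0.551, 0.044).

>>> play_rows --pt "0 0 0" --pt "0 0 0" --pt "0 0 0" --pt "0 0 0" --pt "0 0 0" --pt "0 0 0" --turn '[0,0,0,0,0,0]' --hand 0.07

```text
time: 17.08
tool_pos: [0.4662, 0.3245, 0.0555]
tool_rot: [0.0, 0.128, 0.992, 0.0]
contact_force: [-0.1, -0.7, -0.4]
gripper_width: 0.817
grasp_force: 0.0
```

>>> play_rows --pt "0 0 0.01" --pt "0 0 0.03" --pt "0 0 0.04" --pt "0 0 0.035" --pt "0 0 0.01" --pt "0 0 0" --pt "0 0 0" --turn '[0,0,0,0,0,0,0]'

```text
time: 17.95
tool_pos: [0.4652, 0.324, 0.1784]
tool_rot: [-0.001, 0.128, 0.992, -0.001]
contact_force: [0.1, 0.3, -0.6]
gripper_width: 0.82
grasp_force: 0.0
```

```bash
python3 w.py w5; python3 -c "
import cv2;cv2.imwrite('pics/w5c.png',cv2.imread('pics/w5.png')[80:340,180:460])"
```

```text
tcp [0.4652 0.324  0.1784] [ 0.0817  0.3442 -0.5507] 0.820371716986188
[ 191    0  101   68 3433] [242.423   22.7495] [0.3428 0.316  0.086 ]
[  50  188   83   80 3952] [ 86.0673 231.4929] [0.4231 0.1965 0.086 ]
[ 296  218   48   53 1984] [319.5978 244.1326] [0.4644 0.3239 0.086 ]
[-45.3241 464.9552]
```

View pics/w5c.png

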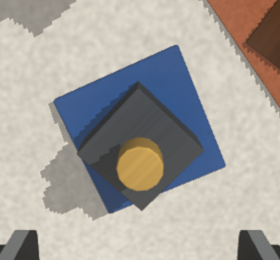

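>>> play_rows --pt "0.01 -0.035 0" --pt "0.012 -0.042 0" --pt "0.012 -0.042 0" --pt "0.014 -0.042 0" --pt "0.014 -0.042 0" --pt "0.012 -0.042 0" --pt "0.01 -0.035 0" --pt "0 0 0" --turn '[0,0,0,0,0,0,0,0]'

```text
time: 19.0
tool_pos: [0.5499, 0.0425, 0.1788]
tool_rot: [-0.001, 0.13, 0.992, -0.0]
contact_force: [0.0, -0.1, 0.7]
gripper_width: 0.82
grasp_force: 0.0
```

>>> play_rows --pt "0 0 0" --pt "0 0 0" --turn '[0,0]'

```text
time: 19.25
tool_pos: [0.5497, 0.0455, 0.1799]
tool_rot: [-0.001, 0.127, 0.992, 0.0]
contact_force: [-0.1, -0.8, -0.4]
gripper_width: 0.822
grasp_force: 0.0
```

```bash
python3 w.py w6
```

```text
tcp [0.5497 0.0455 0.1799] [-0.0754 -0.758  -0.4071] 0.8218170078762563
[450   0  32  25 332] [466.8042   8.9127] [0.4495 0.147  0.086 ]
[ 472    0   64   45 1518] [504.5804  17.6008] [0.4582 0.1646 0.086 ]
[ 293  218   47   53 1941] [316.6311 244.2159] [0.5491 0.0438 0.086 ]
[ 98 468  35  12 273] [117.6813 474.9121] [ 0.6771 -0.1331  0.086 ]
[314.4173 254.1483]
```

The blue weight stands upright in the middle of its pad. Red's knob hasn't moved, so I'll grasp it.

>>> play_rows --pt "0.001 -0.0015 -0.02" --pt "0 0 -0.03" --pt "0 0 -0.03" --pt "0 0 -0.025" --pt "0 0 -0.014" --pt "0 0 -0.005" --pt "0 0 0" --turn '[0,0,0,0,0,0,0]'

```text
time: 20.18
tool_pos: [0.5515, 0.0431, 0.0567]
tool_rot: [0.0, 0.128, 0.992, 0.0]
contact_force: [0.1, -0.1, -0.3]
gripper_width: 0.822
grasp_force: 0.0
```

>>> play_rows --pt "0 0 0" --pt "0 0 0" --pt "0 0 0" --pt "0 0 0" --pt "0 0 0" --pt "0 0 0" --turn '[0,0,0,0,0,0]' --hand 0.01

```text
time: 20.92
tool_pos: [0.552, 0.0433, 0.0576]
tool_rot: [0.001, 0.128, 0.992, 0.0]
contact_force: [-0.8, 3.7, 4.8]
gripper_width: 0.307
grasp_force: 58.8
```

>>> play_rows --pt "0 0 0.008" --pt "0 0 0.02" --pt "0 0 0.03" --pt "0 0 0.03" --pt "0 0 0.03" --pt "0 0 0.014" --pt "0 0 0.005" --pt "0 0 0" --turn '[0,0,0,0,0,0,0,0]'

```text
time: 21.92
tool_pos: [0.5507, 0.043, 0.1926]
tool_rot: [-0.001, 0.128, 0.992, -0.0]
contact_force: [0.3, 0.6, -6.7]
gripper_width: 0.304
grasp_force: 59.8
```

>>> play_rows --pt "-0.001 -0.01 0" --pt "-0.002 -0.02 0" --pt "-0.002 -0.03 0" --pt "-0.002 -0.03 0" --pt "-0.002 -0.03 0" --pt "-0.002 -0.03 0" --pt "-0.002 -0.03 0" --pt "-0.002 -0.03 0" --turn '[0,0,0,0,0,0,0,0]'

```text
time: 22.92
tool_pos: [0.5353, -0.1693, 0.1929]
tool_rot: [-0.001, 0.129, 0.992, -0.0]
contact_force: [-1.0, 0.4, -5.8]
gripper_width: 0.306
grasp_force: 59.9
```

>>> play_rows --pt "-0.002 -0.03 0" --pt "-0.002 -0.03 0" --pt "-0.002 -0.03 0" --pt "-0.002 -0.02 0" --pt "-0.001 -0.01 0" --pt "0 0 0" --pt "0 0 0" --pt "0 0 0" --turn '[0,0,0,0,0,0,0,0]'

```text
time: 23.92
tool_pos: [0.5274, -0.2862, 0.1935]
tool_rot: [-0.0, 0.127, 0.992, 0.0]
contact_force: [-0.8, 0.2, -6.1]
gripper_width: 0.307
grasp_force: 59.9
```

>>> play_rows --pt "0 0 0" --pt "0 0 0" --pt "0 0 0" --pt "0 0 0" --pt "0 0 0" --pt "0 0 0" --pt "0 0 0" --pt "0 0 0" --turn '[0,0,0,0,0,0,0,0]'

```text
time: 24.92
tool_pos: [0.5272, -0.287, 0.1935]
tool_rot: [-0.0, 0.128, 0.992, 0.0]
contact_force: [-0.0, -0.3, -5.5]
gripper_width: 0.313
grasp_force: 59.9
```

Run:
```python
from h import *
s=state();im=grab_frame("scene");save(im,"s9");print(s["tool_pos"],s["contact_force"],s["gripper_width"],s["grasp_force"])
```

```text
[ 0.52721325 -0.28702195  0.19348534] [-0.0308818  -0.29190602 -5.54348549] 0.3130810976653971 59.9213308095932
```

View pics/s9.png

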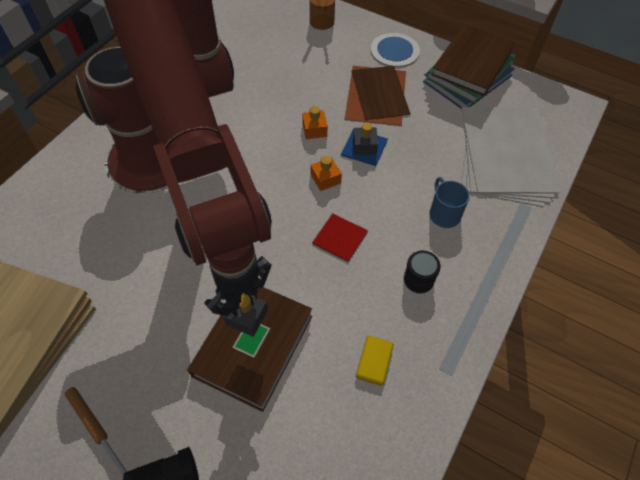

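The weight hangs upright at (245,315) over the label. The blue weight stands on its pad at (366,142), and the mug, lens and tin are where they started. Handing in.

```bash
python3 -c "
from plant import *
print(job_done())"
```

```text
the job is handed in; nothing more can be done
None
```

I handed the job in holding the red pad's weight, the heavier one (about 6.1 N against 3.7 N), still and upright about 10 cm above the middle of the book; the blue pad's weight is back standing in the middle of its pad, the mug, lens and tin look unmoved, and the hand-in gave no verdict.

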